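Lid the enamelware

ROBOT

A 7-joint arm with a two-finger parallel gripper is mounted at the origin on the work surface. World frame = base frame: x ahead of the robot, y to its left, z up, the work surface at z = 0. Lengths are in m, angles in rad, forces in N, time in s.
With the tool pointing down it reaches from about 0.4 to 0.875 m from the base axis. Payload 6.5 kg.
Tool frame: the origin (TCP) lies midway between the tips of the shut fingers; the grasp point (between the pads) lies 19 mm behind it; z points along the fingers, y is the line along which they close (so a half turn about z gives the same grasp; the last joint's range is limited). The gripper opens to 85 mm and grips with 20 to 120 N. Pads are 22 mm wide; open, the fingers measure 114 mm over their backs; the gripper's body (76 mm by 85 mm) begins 54 mm behind the grasp point. The pads swing forward as they close: fully open they stand 13 mm farther back than shut.
Start: joints at [-1.325, 0.536, -0.004, 1.538, 0.003, 1.067, -0.071], TCP at [0.199, 0.619, 0.231] pointing down, gripper open.
Joint ranges: [-2.7, 2.7], [-0.37, 2.16], [-1.27, 1.26], [0.24, 2.4], [-1.31, 4.45], [0.19, 1.91], [-2.76, 2.76]. Speed limits (rad/s): [2.39, 2.39, 3.14, 3.14, 3.14, 3.14, 3.14].

INTERFACE

Orientations are given as a unit quaternion [x, y, z, w].
In Python, from bench import status, viewer, job_done gives the robot as it stands. The module is installed in compiled form; this text tells all that it offers.
- The arm moves only by the tool apply_moves, never from a script. Its argument "motion" is a list of rows, each a list of 6 numbers: the shift along the tool's x, y, z in units of 0.12 m (1.0 is 0.12 m), then the turn, a rotation vector about the tool's x, y, z in units of 45 degrees (1.0 is 45 degrees). A call has 1 to 8 rows; each row is the pose to reach, as a shift and turn from the pose commanded when the call began, along the tool's axes at that moment; what a row does not reach only later rows make up. A row lasts 1/8 s, in which the tool goes at most 62.5 mm and 10.7 degrees, less where a joint would pass 70% of its speed; a pose out of reach is approached as far as the arm can. A call with a number of a shift or a turn outside -1 to 1 is refused whole. A call with a gripper value outside its range is refused whole. "jaw" is the opening, from -1 (shut) to 1 (fully open), set as the call begins (left out, the last holds). The fingers move at their own pace and stop on an object; the grip force is fixed at half the most. Time passes only in rows, so rows that repeat a pose let the fingers close. It gives the time, the measured TCP pose, the force, the opening and the grip force at its end, in the units of the state.
- status.get_obs(): the state, without advancing time (a new reading comes with each control period).
- viewer.grab_frame(name): name is "scene" or "top"; returns (picture, depth): 400x640x3 uint8, red, green, blue; 400x640 float32, m along the optical axis (not along the pixel's ray), 0 where there is no reading.
- viewer.camera_params(name): a dict with "camera_matrix" (3x3 intrinsics, pixels), "dist" ([k1, k2, p1, p2, k3] as OpenCV has them; the pictures are not rectified), "world_to_cam" (4x4, takes a point from world to camera coordinates). Camera axes: x right, y up, looking along -z (the intrinsics and any distortion apply to the point x, -y, -z); pixel columns grow to the right and rows downward; lengths in m; the calibration is good to about 2 mm. A picture is of the moment at which its call begins. camera_params takes no time and is no camera call.
- job_done(): hands the job in; it is judged then, once.
The state is a dict: "clock": time; "joint_pos": joint angles; "joint_vel": joint speeds; "joint_efforts": joint torques, N m; "ee_pos": TCP position; "ee_rot": TCP orientation; "force": force on the tool from outside, world axes, zero at the start; "torque": the same for the moment, N m; "grip_width": finger opening in m; "grasp_force": force on a finger pad.
Only numpy, scipy, OpenCV 4.12 (cv2) and the standard library are available. Lean on these libraries where they do the work, as an engineer would, in place of code of your own. Each camera call takes 0.05 s, during which the arm holds its last target. There are 200 camera calls.

TASK

The washed enamelware stands on the pantry table with its lids lying about: put each lid on the vessel it fits (big pot, small pot, canister and mug), the right way up, level and fully home on the rim. Set the lids down without dropping them, keep the vessels standing upright on the table, and leave the two glass jars where they are.

Things in the scene. Friction and masses are not known exactly. Their poses are not given: they have to be found in the camera images.
- big_pot: Big cooking pot of white enamel: open, round, straight-sided, two dark loop ears (20 mm out, at its own +y and -y, 72 mm up). Rim diameter 144 mm, height 92 mm, wall 3 mm, empty, loose, stands mouth up on the table. Origin: centre of its underside, z up through the mouth. All vessels and lids share the same white enamel and dark rim.
- small_pot: Small cooking pot of white enamel: open, round, two dark loop ears (20 mm out, at its own +y and -y, 58 mm up). Rim diameter 116 mm, height 74 mm, wall 3 mm, empty, loose, stands mouth up on the table. Origin: centre of its underside, z up through the mouth. All vessels and lids share the same white enamel and dark rim.
- canister: Tall storage canister of white enamel: open, round, no handles, the tallest vessel. Rim diameter 92 mm, height 115 mm, wall 3 mm, empty, loose, stands mouth up on the table. Origin: centre of its underside, z up through the mouth. All vessels and lids share the same white enamel and dark rim.
- mug: White enamel mug: open, round, one dark loop handle (28 mm out, at its own +y), the narrowest vessel. Rim diameter 72 mm, height 76 mm, wall 3 mm, empty, loose, stands mouth up on the table. Origin: centre of its underside, z up through the mouth. All vessels and lids share the same white enamel and dark rim.
- big_pot_lid: White enamel lid 150 mm across, of the big pot; lies knob up on the table. Its tapered plug (10 mm deep, 129 mm across at top, 113 at bottom) enters the mouth with 3 mm play all round. Origin: centre of the plug's underside, z up. Above it: flange underside 10 mm, dome top 20, black knob 28 mm across from 28 to 48. Fully home: flange on rim, origin 82 mm above the vessel's.
- small_pot_lid: White enamel lid 122 mm across, of the small pot; lies knob up on the table. Its tapered plug (10 mm deep, 102 mm across at top, 86 at bottom) enters the mouth with 3 mm play all round. Origin: centre of the plug's underside, z up. Above it: flange underside 10 mm, dome top 20, black knob 28 mm across from 28 to 48. Fully home: flange on rim, origin 64 mm above the vessel's.
- canister_lid: White enamel lid 98 mm across, of the canister; lies knob up on the table. Its tapered plug (10 mm deep, 78 mm across at top, 62 at bottom) enters the mouth with 3 mm play all round. Origin: centre of the plug's underside, z up. Above it: flange underside 10 mm, dome top 20, black knob 28 mm across from 28 to 48. Fully home: flange on rim, origin 105 mm above the vessel's.
- mug_lid: White enamel lid 78 mm across, of the mug; lies knob up on the table. Its tapered plug (10 mm deep, 59 mm across at top, 43 at bottom) enters the mouth with 3 mm play all round. Origin: centre of the plug's underside, z up. Above it: flange underside 10 mm, dome top 20, black knob 28 mm across from 28 to 48. Fully home: flange on rim, origin 66 mm above the vessel's.
- jar_left: Closed clear glass jar with a steel cap, 76 mm across, 125 mm tall, standing on the table beyond the enamelware on the robot's left; not part of the job. Origin: centre of its underside.
- jar_right: Closed clear glass jar with a steel cap, 76 mm across, 125 mm tall, standing on the table beyond the enamelware on the robot's right; not part of the job. Origin: centre of its underside.
Mind the look-alikes: they are no part of the job. What is shaped like the small_pot_lid but blue is not meant. Leave any pink look-alike of the canister_lid alone.

How it is judged:
By the outcome, as a careful person would: the job done as asked, in the order asked, and still so for the second after the job is handed in, with the robot touching nothing.
It also fails if it takes over 109 s, if anything falls off the work surface, if the arm or the gripper's body presses on something with over 40 N, if the wrist force passes 120 N, or if a joint passes its speed limit or range.

## Working session

There is one attempt and no reset: what is moved stays moved. The work goes in short steps, Python scripts to look and compute and a tool call to move; the robot and the scene stay as the last step left them, time stands still between calls to the robot, and variables do not carry over. Pictures are saved under pics/ and viewed, at most 14 in all, crops included, and the job is handed in when it is done.

Besides the shell and the picture viewer there is one more tool, called after ">>>" as name([rows], argument=value, ...), one row to a line, values as JSON. apply_moves: Moves the arm, as the interface text tells. Shifts and turns lie within -1 to 1; 1 stands for 0.12 m of shift or 45 degrees of turn. Its arguments: {"type":"object","properties":{"motion":{"type":"array","items":{"type":"array","items":{"type":"number"}}},"jaw":{"type":"number"}},"required":["motion"]}

```bash
mkdir -p pics
cat > h.py <<'E'
import numpy as np, cv2
from bench import status, viewer, job_done
def grab(n,f=None):
    p,d=viewer.grab_frame(n)
    if f: cv2.imwrite('pics/'+f,p[:,:,::-1]); np.save('pics/'+f+'.npy',d)
    return p,d
def cloud(n,d):
    c=viewer.camera_params(n); K=np.array(c['camera_matrix']);D=np.array(c['dist'],float)
    h,w=d.shape; u,v=np.meshgrid(np.arange(w),np.arange(h))
    q=cv2.undistortPoints(np.stack([u,v],-1).reshape(-1,1,2).astype(np.float64),K,D).reshape(h,w,2)
    P=np.stack([q[...,0]*d,-q[...,1]*d,-d,np.ones_like(d)],-1)
    W=P@np.linalg.inv(np.array(c['world_to_cam'])).T
    W=W[...,:3]; W[d<=0]=np.nan
    return W
E
python3 - <<'E'
from h import *
for n in('top','scene'):
    p,d=grab(n,n+'0.png')
    c=viewer.camera_params(n);print(n,np.round(np.linalg.inv(c['world_to_cam']),2).tolist(),np.round(c['camera_matrix'],1).tolist(),c['dist'])
o=status.get_obs();print({k:np.round(v,3).tolist() for k,v in o.items()})
E
```

```text
top [[-0.01, 0.99, -0.12, 0.29], [-1.0, -0.01, 0.01, -0.08], [0.01, 0.12, 0.99, 1.32], [0.0, 0.0, 0.0, 1.0]] [[450.5, 0.0, 318.5], [0.0, 450.5, 190.8], [0.0, 0.0, 1.0]] [0.02457956 0.         0.         0.         0.        ]
scene [[-0.87, -0.38, 0.32, 0.9], [0.5, -0.66, 0.56, 0.66], [0.0, 0.65, 0.76, 1.09], [0.0, 0.0, 0.0, 1.0]] [[382.3, 0.0, 317.2], [0.0, 382.3, 197.3], [0.0, 0.0, 1.0]] [-0.07690723  0.          0.          0.          0.        ]
{'clock': 0.1, 'joint_pos': [-1.325, 0.537, -0.004, 1.539, 0.003, 1.067, -0.071], 'joint_vel': [0.001, -0.003, 0.0, -0.002, -0.001, 0.0, -0.002], 'joint_efforts': [0.003, -58.457, 1.052, -25.978, 0.013, 0.005, -0.0], 'ee_pos': [0.199, 0.618, 0.231], 'ee_rot': [0.155, 0.988, -0.001, -0.0], 'force': [-0.57, -0.488, 0.001], 'torque': [0.026, 0.027, -0.028], 'grasp_force': 0.0, 'grip_width': 0.085}
```

View pics/top0.png

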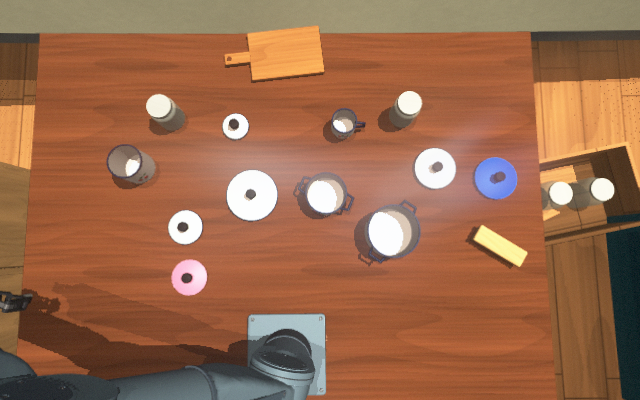

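View pics/scene0.png

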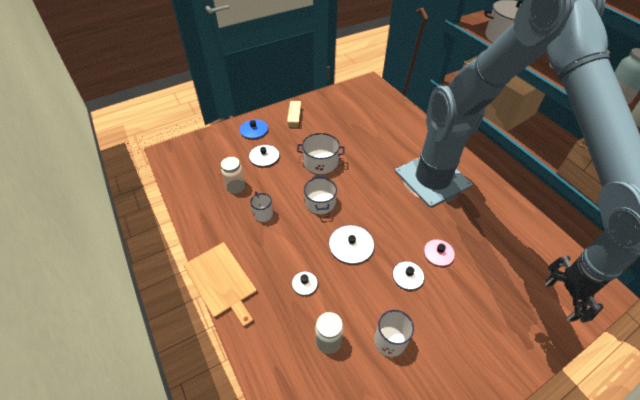

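The top view has the robot at the bottom, +x up and +y left.

- **Vessels:** canister (127,162), small pot (325,195), big pot (390,232), mug (344,124).
- **Lid candidates:** white big (252,195), white small pot (435,168) vs blue look-alike (496,178), white canister (185,227) vs pink look-alike (189,278), white mug (235,126).
- **Choice:** I take the four white lids.

Next I measure them and check the choice in a crop.

```bash
cat >> h.py <<'E'
V=dict(big_pot=(.072,.092),small_pot=(.058,.074),canister=(.046,.115),mug=(.036,.076))
def fitc(P,R,c0):
    from scipy.optimize import least_squares
    f=lambda c:np.hypot(P[:,0]-c[0],P[:,1]-c[1])-R
    s=least_squares(f,c0,loss='soft_l1',f_scale=.002); return s.x, np.sqrt(np.median(f(s.x)**2))
def near(W,c,r,z0,z1):
    m=(np.hypot(W[...,0]-c[0],W[...,1]-c[1])<r)&(W[...,2]>z0)&(W[...,2]<z1)
    return W[m]
def rim(W,c,R,H,it=4):
    for _ in range(it):
        P=near(W,c,R+.02,H-.005,H+.006)
        P=P[np.hypot(P[:,0]-c[0],P[:,1]-c[1])<R+(.02,.02,.006,.006)[_]]
        c,e=fitc(P,R-.0015,c)
    return c,e,len(P),np.median(P[:,2])
def knob(W,c,z=.048,r=.03):
    for _ in range(3):
        P=near(W,c,r,z-.006,z+.006); c=(P[:,:2].min(0)+P[:,:2].max(0))/2; r=.02
    return P[:,:2].mean(0),len(P),np.median(P[:,2]),np.ptp(P[:,:2],0)
E
python3 - <<'E'
from h import *
W={n:cloud(n,np.load(f'pics/{n}0.png.npy')) for n in('top','scene')}
T=W['top']
for k,(u,v) in dict(big_pot=(390,232),small_pot=(325,195),canister=(127,162),mug=(344,124)).items():
    R,H=V[k]; p=T[v-12:v+13,u-12:u+13].reshape(-1,3); 
    # start: ray centre, shrunk to rim height handled by search
    c=np.nanmedian(p,0)[:2]
    for n in W: print(k,n,[np.round(x,4) for x in rim(W[n],c,R,H)])
for k,(u,v,R) in dict(big=(252,195,.075),small=(435,168,.061),can=(185,227,.049),mug=(235,126,.039),blue=(496,178,.061),pink=(189,278,.049)).items():
    c=np.nanmedian(T[v-8:v+9,u-8:u+9].reshape(-1,3),0)[:2]
    for n in W:
        print(k,n,[np.round(x,4) for x in knob(W[n],c)])
        P=near(W[n],c,R+.02,.007,.03); 
        b=(P[:,:2].max(0)+P[:,:2].min(0))/2
        print('   flange',np.round(b,4),np.round(np.ptp(P[:,:2],0),3))
for k,(u,v) in dict(jl=(160,105),jr=(408,102)).items(): print(k,np.round(T[v,u],3))
p=cv2.imread('pics/top0.png')[90:300,80:540]; cv2.imwrite('pics/crop.png',cv2.resize(p,(800,365),interpolation=3))
E
```

```text
big_pot top [array([ 0.3381, -0.2963]), np.float64(0.0011), np.int64(253), np.float64(0.0919)]
big_pot scene [array([ 0.3377, -0.2941]), np.float64(0.0015), np.int64(120), np.float64(0.0904)]
small_pot top [array([ 0.4454, -0.1142]), np.float64(0.0011), np.int64(182), np.float64(0.0736)]
small_pot scene [array([ 0.4455, -0.1122]), np.float64(0.0013), np.int64(116), np.float64(0.0719)]
canister top [array([0.5307, 0.4294]), np.float64(0.0012), np.int64(182), np.float64(0.114)]
canister scene [array([0.5317, 0.4309]), np.float64(0.0012), np.int64(190), np.float64(0.1133)]
mug top [array([ 0.6505, -0.1682]), np.float64(0.0011), np.int64(115), np.float64(0.0759)]
mug scene [array([ 0.6516, -0.1659]), np.float64(0.0016), np.int64(82), np.float64(0.0743)]
big top [array([0.4483, 0.0997]), np.int64(68), np.float64(0.0473), array([0.0236, 0.023 ])]
   flange [0.4415 0.0991] [0.165 0.157]
big scene [array([0.4492, 0.1034]), np.int64(45), np.float64(0.0458), array([0.0252, 0.0252])]
   flange [0.4485 0.1018] [0.152 0.151]
small top [array([ 0.5225, -0.4358]), np.int64(74), np.float64(0.0475), 
[... 640 characters left out ...]
5]), np.int64(59), np.float64(0.0451), array([0.0253, 0.0268])]
   flange [0.6539 0.1511] [0.077 0.077]
blue top [array([ 0.4921, -0.614 ]), np.int64(75), np.float64(0.0469), array([0.0265, 0.027 ])]
   flange [ 0.4918 -0.6085] [0.125 0.144]
blue scene [array([ 0.494 , -0.6119]), np.int64(25), np.float64(0.0467), array([0.0269, 0.0261])]
   flange [ 0.4933 -0.6126] [0.122 0.13 ]
pink top [array([0.2127, 0.2727]), np.int64(77), np.float64(0.0471), array([0.0248, 0.0254])]
   flange [0.2138 0.274 ] [0.101 0.104]
pink scene [array([0.2166, 0.2766]), np.int64(47), np.float64(0.0461), array([0.026 , 0.0258])]
   flange [0.2137 0.2766] [0.098 0.096]
jl [0.68  0.333 0.128]
jr [ 0.686 -0.341  0.126]
```

View pics/crop.png

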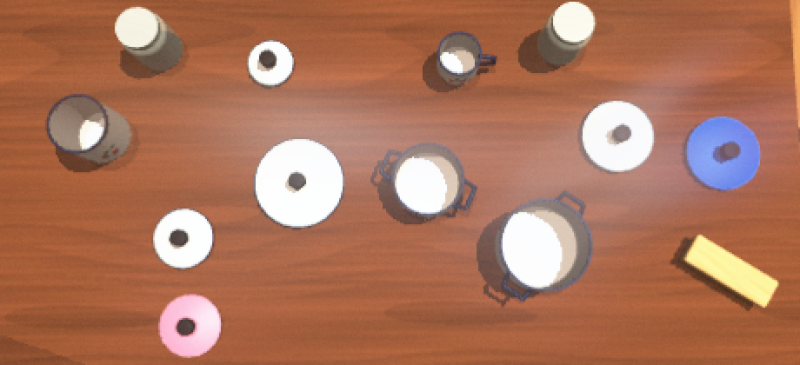

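The crop confirms the four white lids; blue and pink stay put. Both cameras agree within about 2 mm. First I turn the tool so its axes line up with the world.

>>> apply_moves([
  [-0.4,-0.2,0,0,0,-0.2],
  [-0.84,-0.43,0,0,0,-0.396],
  [-0.84,-0.43,0,0,0,-0.396],
  [-0.84,-0.43,0,0,0,-0.396],
], jaw=1)

```text
clock: 0.6
ee_pos: [0.2791, 0.5387, 0.2311]
ee_rot: [0.001, 1.0, 0.0, -0.0]
force: [-1.4, 0.4, 0.2]
grip_width: 0.0857
grasp_force: 0.0
```

```bash
python3 -c "
from h import *
o=status.get_obs();print({k:np.round(v,4).tolist() for k,v in o.items()})"
```

```text
{'clock': 0.6, 'joint_pos': [-1.1236, 0.4637, -0.0584, 1.6561, 0.0297, 1.0229, 0.3775], 'joint_vel': [-0.0278, 0.0053, -0.0182, -0.0104, -0.0014, -0.0004, 0.0027], 'joint_efforts': [2.246, -54.0238, 1.546, -24.9523, 0.1947, 0.0518, 0.0489], 'ee_pos': [0.2791, 0.5387, 0.2311], 'ee_rot': [0.001, 1.0, 0.0, -0.0004], 'force': [-1.3781, 0.3643, 0.2254], 'torque': [0.0228, 0.0332, -0.0354], 'grasp_force': 0.0, 'grip_width': 0.0857}
```

>>> apply_moves([
  [-0.177,-0.455,0,0,0,0],
  [-0.354,-0.91,0,0,0,0],
])

```text
clock: 0.85
ee_pos: [0.3206, 0.4299, 0.231]
ee_rot: [-0.002, 1.0, 0.0, -0.0]
force: [1.3, -0.2, 0.9]
grip_width: 0.0855
grasp_force: 0.0
```

>>> apply_moves([
  [-0.177,-0.455,0,0,0,0],
  [-0.354,-0.91,0,0,0,0],
])

```text
clock: 1.1
ee_pos: [0.3638, 0.3201, 0.2313]
ee_rot: [-0.001, 1.0, 0.0, -0.0]
force: [1.0, 0.5, 0.3]
grip_width: 0.0853
grasp_force: 0.0
```

>>> apply_moves([
  [-0.177,-0.455,0,0,0,0],
  [-0.354,-0.91,0,0,0,0],
])

```text
clock: 1.35
ee_pos: [0.4067, 0.2111, 0.2315]
ee_rot: [-0.001, 1.0, 0.0, 0.0]
force: [1.6, 0.1, 0.8]
grip_width: 0.0856
grasp_force: 0.0
```

>>> apply_moves([
  [-0.177,-0.455,0.3,0,0,0],
  [-0.354,-0.91,0.6,0,0,0],
  [-0.354,-0.91,0.87,0,0,0],
  [-0.354,-0.91,0.87,0,0,0],
  [-0.354,-0.91,0.87,0,0,0],
  [-0.354,-0.91,0.87,0,0,0],
])

```text
clock: 2.1
ee_pos: [0.45, 0.1035, 0.1283]
ee_rot: [-0.001, 1.0, 0.001, 0.001]
force: [-0.1, 0.1, -0.2]
grip_width: 0.0855
grasp_force: 0.0
```

>>> apply_moves([
  [0.005,-0.013,0.4,0,0,0],
  [0.005,-0.013,0.7,0,0,0],
  [0.005,-0.013,0.88,0,0,0],
  [0.005,-0.013,0.88,0,0,0],
  [0.005,-0.013,0.88,0,0,0],
])

```text
clock: 2.72
ee_pos: [0.4495, 0.1009, 0.0226]
ee_rot: [0.0, 1.0, 0.0, 0.001]
force: [-0.1, 0.6, -0.3]
grip_width: 0.0853
grasp_force: 0.0
```

>>> apply_moves([
  [0,0,0,0,0,0],
  [0,0,0,0,0,0],
  [0,0,0,0,0,0],
  [0,0,0,0,0,0],
  [0,0,0,0,0,0],
  [0,0,0,0,0,0],
], jaw=-1)

```text
clock: 3.48
ee_pos: [0.4488, 0.1002, 0.0219]
ee_rot: [0.0, 1.0, 0.0, 0.0]
force: [-1.2, -0.5, 9.1]
grip_width: 0.0262
grasp_force: 58.4
```

>>> apply_moves([
  [0,0,-0.15,0,0,0],
  [0,0,-0.4,0,0,0],
  [0,0,-0.7,0,0,0],
  [0,0,-1,0,0,0],
  [0,0,-1,0,0,0],
  [0,0,-1,0,0,0],
])

```text
clock: 4.22
ee_pos: [0.4476, 0.1, 0.1405]
ee_rot: [0.0, 1.0, -0.0, -0.001]
force: [-0.2, -0.6, -2.5]
grip_width: 0.0261
grasp_force: 59.4
```

```bash
python3 -c "
from h import *
p,d=grab('scene','lift1.png');c=p[150:310,230:490]
cv2.imwrite('pics/lift1c.png',cv2.resize(c[:,:,::-1],(780,480),interpolation=2))
print(status.get_obs()['grip_width'])"
```

```text
0.026239149590135697
```

View pics/lift1c.png

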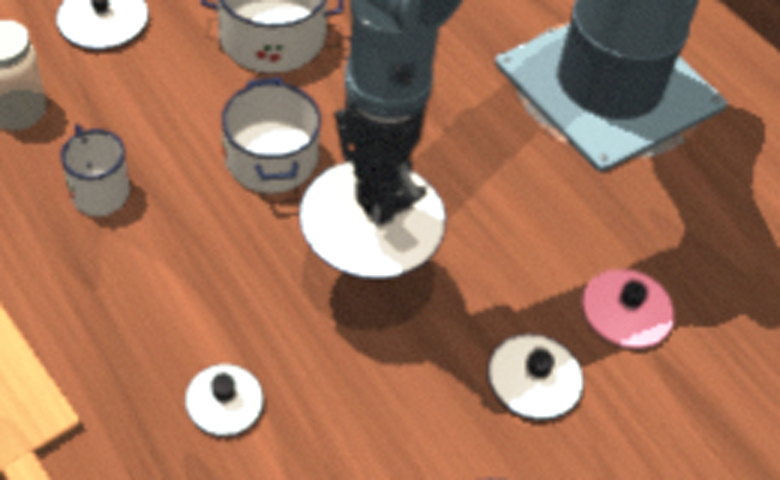

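The lid hangs level in the gripper at crop pixel (372,218). I carry it to the big pot.

>>> apply_moves([
  [0.08,-0.28,0,0,0,0],
  [0.16,-0.56,0,0,0,0],
  [0.23,-0.823,0,0,0,0],
])

```text
clock: 4.65
ee_pos: [0.4193, 0.0002, 0.14]
ee_rot: [0.0, 1.0, -0.0, -0.001]
force: [-0.3, -0.4, -2.1]
grip_width: 0.0264
grasp_force: 59.5
```

>>> apply_moves([
  [0.08,-0.28,0,0,0,0],
  [0.16,-0.56,0,0,0,0],
  [0.23,-0.823,0,0,0,0],
])

```text
clock: 5.03
ee_pos: [0.3917, -0.0983, 0.1401]
ee_rot: [0.0, 1.0, 0.0, -0.001]
force: [0.1, 0.7, -2.5]
grip_width: 0.0261
grasp_force: 59.5
```

>>> apply_moves([
  [0.08,-0.28,0,0,0,0],
  [0.16,-0.56,0,0,0,0],
  [0.23,-0.823,0,0,0,0],
])

```text
clock: 5.4
ee_pos: [0.364, -0.1969, 0.1401]
ee_rot: [0.0, 1.0, 0.0, -0.001]
force: [0.3, -0.2, -2.5]
grip_width: 0.0259
grasp_force: 59.5
```

>>> apply_moves([
  [0.08,-0.28,0,0,0,0],
  [0.16,-0.56,0,0,0,0],
  [0.23,-0.823,0,0,0,0],
  [0.23,-0.823,0,0,0,0],
  [0.23,-0.823,0,0,0,0],
  [0.23,-0.823,0,0,0,0],
])

```text
clock: 6.15
ee_pos: [0.3379, -0.2935, 0.1408]
ee_rot: [-0.001, 1.0, 0.001, -0.0]
force: [-0.3, -0.4, -2.9]
grip_width: 0.0263
grasp_force: 59.6
```

Run:
```python
from h import *
o=status.get_obs();print(np.round(o['ee_pos'],4),np.round(o['joint_pos'],2),o['grip_width'])
for n in('top','scene'):
    p,d=grab(n,f'a_{n}.png'); W=cloud(n,d)
    P=near(W,(.338,-.295),.1,.112,.145)   # held lid flange/dome
    print(n,len(P),np.round((P.min(0)+P.max(0))/2,4),np.round(np.ptp(P,0),3))
    A=np.c_[P[:,:2]-P[:,:2].mean(0),np.ones(len(P))]; print('tilt',np.round(np.linalg.lstsq(A,P[:,2],rcond=None)[0],4))
```

```text
[ 0.3379 -0.2935  0.1408] [ 0.37  0.35  0.29  2.14 -0.15  0.67  2.34] 0.026288407172083257
top 911 [ 0.3456 -0.2741  0.1343] [0.131 0.109 0.018]
tilt [-0.0282 -0.0441  0.1338]
scene 695 [ 0.3369 -0.2934  0.1335] [0.15  0.155 0.021]
tilt [-0.0061 -0.0059  0.1331]
```

>>> apply_moves([
  [0,-0.006,0.08,0,0,0],
  [-0.003,-0.006,0.15,0,0,0],
  [-0.003,-0.006,0.2,0,0,0],
  [-0.003,-0.006,0.25,0,0,0],
  [-0.003,-0.006,0.28,0,0,0],
  [-0.003,-0.006,0.295,0,0,0],
  [-0.003,-0.006,0.305,0,0,0],
  [-0.003,-0.006,0.305,0,0,0],
])

```text
clock: 7.25
ee_pos: [0.3382, -0.2956, 0.1048]
ee_rot: [0.0, 1.0, -0.0, 0.0]
force: [0.6, 0.6, -1.8]
grip_width: 0.0259
grasp_force: 59.6
```

Free so far; nudge down to contact.

>>> apply_moves([
  [0,0,0.006,0,0,0],
  [0,0,0.012,0,0,0],
  [0,0,0.012,0,0,0],
])

```text
clock: 7.62
ee_pos: [0.3383, -0.2956, 0.1039]
ee_rot: [0.0, 1.0, 0.0, 0.0]
force: [-1.8, 1.8, 6.6]
grip_width: 0.0259
grasp_force: 60.8
```

>>> apply_moves([
  [0,0,0,0,0,0],
  [0,0,0,0,0,0],
  [0,0,0,0,0,0],
  [0,0,0,0,0,0],
  [0,0,-0.2,0,0,0],
  [0,0,-0.6,0,0,0],
  [0,0,-0.8,0,0,0],
  [0,0,-0.8,0,0,0],
], jaw=1)

```text
clock: 8.62
ee_pos: [0.3393, -0.2963, 0.2008]
ee_rot: [0.0, 1.0, -0.001, 0.002]
force: [-0.7, 0.1, -0.0]
grip_width: 0.0856
grasp_force: 0.0
```

```bash
cat >> h.py <<'E'
def chk(c,zl,R,n='scene',f=None):
    "lid ring check: flange ring heights round the lid at home; zl = lid origin z"
    p,d=grab(n,f); W=cloud(n,d); P=near(W,c,R+.015,zl+.008,zl+.024)
    A=np.c_[P[:,:2]-P[:,:2].mean(0),np.ones(len(P))]
    print(n,'c',np.round((P.min(0)+P.max(0))/2,4),'size',np.round(np.ptp(P[:,:2],0),3),'tilt,z',np.round(np.linalg.lstsq(A,P[:,2],rcond=None)[0],4))
    print(' knob',[np.round(x,4) for x in knob(W,c,zl+.048)])
    return p,W
E
python3 - <<'E'
from h import *
p,W=chk((.338,-.295),.082,.075,'scene','b_s.png')
P=near(W,(.338,-.295),.079,.085,.115); 
print(status.get_obs()['ee_pos'])
cv2.imwrite('pics/b1.png',cv2.resize(p[110:210,260:390,::-1],(780,600),interpolation=2))
for k,(c) in dict(small=(.5235,-.4345)).items(): print(k,knob(W,c))
print(rim(W,(.4455,-.113),*V['small_pot']))
E
```

```text
scene c [ 0.3376 -0.2936  0.0975] size [0.151 0.154] tilt,z [-0.002  -0.0023  0.0962]
 knob [array([ 0.338 , -0.2931]), np.int64(30), np.float64(0.1276), array([0.0269, 0.0269])]
[ 0.33849725 -0.29562449  0.19954754]
small (array([ 0.52499258, -0.43281103]), 29, np.float64(0.04521364515975623), array([0.02656621, 0.02433816]))
(array([ 0.44561   , -0.11173227]), np.float64(0.001408651423645775), 115, np.float64(0.07208926158182871))
```

View pics/b1.png

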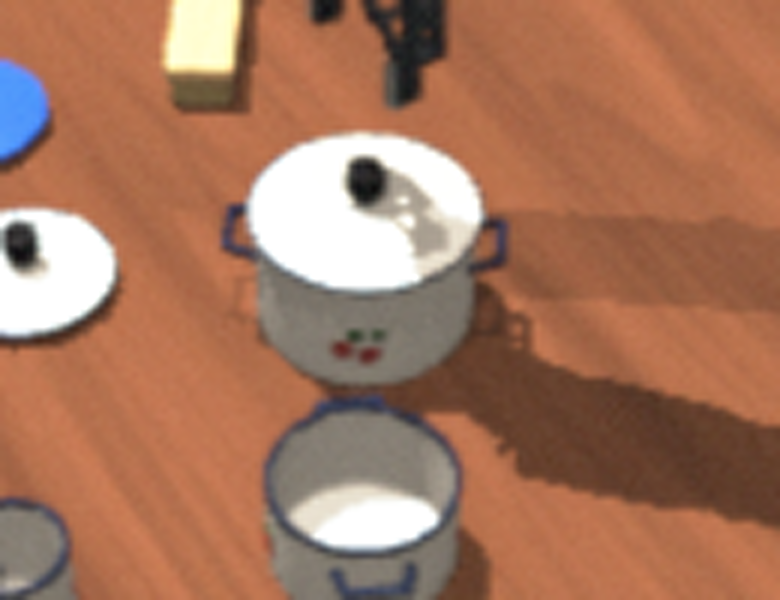

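The big lid sits flat and home on the pot (crop, 365,215). Now the small pot lid.

>>> apply_moves([
  [-0.26,-0.19,0,0,0,0],
  [-0.52,-0.39,0,0,0,0],
  [-0.771,-0.579,0,0,0,0],
])

```text
clock: 9.05
ee_pos: [0.4309, -0.3652, 0.1975]
ee_rot: [0.0, 1.0, 0.001, -0.001]
force: [-0.1, -0.4, 0.7]
grip_width: 0.0854
grasp_force: 0.0
```

>>> apply_moves([
  [-0.26,-0.19,0,0,0,0],
  [-0.52,-0.39,0.2,0,0,0],
  [-0.771,-0.579,0.6,0,0,0],
  [-0.771,-0.579,0.8,0,0,0],
  [-0.771,-0.579,0.8,0,0,0],
  [-0.771,-0.579,0.8,0,0,0],
])

```text
clock: 9.8
ee_pos: [0.5229, -0.4348, 0.1036]
ee_rot: [0.001, 1.0, -0.0, 0.0]
force: [0.5, -0.8, 0.9]
grip_width: 0.0856
grasp_force: 0.0
```

>>> apply_moves([
  [0,0,0.3,0,0,0],
  [0,0,0.55,0,0,0],
  [0,0,0.665,0,0,0],
  [0,0,0.665,0,0,0],
  [0,0,0.665,0,0,0],
])

```text
clock: 10.42
ee_pos: [0.524, -0.4355, 0.0253]
ee_rot: [0.0, 1.0, -0.001, 0.001]
force: [0.5, -0.2, -0.2]
grip_width: 0.0851
grasp_force: 0.0
```

>>> apply_moves([
  [0,0,0,0,0,0],
  [0,0,0,0,0,0],
  [0,0,0,0,0,0],
  [0,0,0,0,0,0],
  [0,0,0,0,0,0],
  [0,0,0,0,0,0],
], jaw=-1)

```text
clock: 11.18
ee_pos: [0.5235, -0.435, 0.024]
ee_rot: [0.0, 1.0, -0.0, 0.0]
force: [0.1, 1.2, 5.8]
grip_width: 0.026
grasp_force: 59.0
```

>>> apply_moves([
  [0,0,-0.15,0,0,0],
  [0,0,-0.4,0,0,0],
  [0,0,-0.7,0,0,0],
  [0,0,-0.95,0,0,0],
  [0,0,-0.95,0,0,0],
  [0,0,-0.95,0,0,0],
])

```text
clock: 11.92
ee_pos: [0.5226, -0.434, 0.1368]
ee_rot: [0.0, 1.0, 0.0, -0.0]
force: [-0.7, -1.0, -1.1]
grip_width: 0.0262
grasp_force: 59.0
```

>>> apply_moves([
  [0.07,0.3,0,0,0,0],
  [0.14,0.6,0,0,0,0],
  [0.215,0.893,0,0,0,0],
])

```text
clock: 12.3
ee_pos: [0.4962, -0.3256, 0.1359]
ee_rot: [0.0, 1.0, 0.001, -0.001]
force: [-0.0, -0.9, -1.2]
grip_width: 0.0261
grasp_force: 59.2
```

>>> apply_moves([
  [0.07,0.3,0,0,0,0],
  [0.14,0.6,0,0,0,0],
  [0.215,0.893,0,0,0,0],
])

```text
clock: 12.68
ee_pos: [0.4704, -0.2186, 0.1362]
ee_rot: [0.0, 1.0, 0.0, -0.001]
force: [0.9, -0.4, -0.7]
grip_width: 0.0262
grasp_force: 59.2
```

>>> apply_moves([
  [0.07,0.3,0,0,0,0],
  [0.14,0.6,0,0,0,0],
  [0.215,0.893,0,0,0,0],
  [0.215,0.893,0,0,0,0],
  [0.215,0.893,0,0,0,0],
  [0.215,0.893,0,0,0,0],
])

```text
clock: 13.42
ee_pos: [0.4459, -0.1143, 0.1373]
ee_rot: [0.001, 1.0, -0.0, -0.0]
force: [0.2, -0.0, -0.4]
grip_width: 0.026
grasp_force: 59.2
```

Run:
```python
from h import *
o=status.get_obs();print(np.round(o['ee_pos'],4),np.round(o['joint_pos'],2))
chk((.4455,-.113),o['ee_pos'][2]-.024,.061)
```

```text
[ 0.4459 -0.1143  0.1373] [-0.08  0.37  0.28  2.12 -0.16  0.68  1.87]
scene c [ 0.4462 -0.1147  0.1284] size [0.121 0.125] tilt,z [-0.0034 -0.0036  0.127 ]
 knob [array([ 0.4528, -0.1083]), np.int64(28), np.float64(0.1585), array([0.0137, 0.0385])]
```

>>> apply_moves([
  [0.004,0.015,0.1,0,0,0],
  [0.004,0.015,0.2,0,0,0],
  [0.004,0.015,0.28,0,0,0],
  [0.004,0.015,0.34,0,0,0],
  [0.004,0.015,0.38,0,0,0],
  [0.004,0.015,0.4,0,0,0],
  [0.004,0.015,0.405,0,0,0],
  [0.004,0.015,0.405,0,0,0],
])

```text
clock: 14.48
ee_pos: [0.4457, -0.1113, 0.089]
ee_rot: [0.0, 1.0, -0.0, 0.0]
force: [-0.4, -1.1, -1.0]
grip_width: 0.0264
grasp_force: 59.2
```

>>> apply_moves([
  [0,0,0.004,0,0,0],
  [0,0,0.008,0,0,0],
  [0,0,0.008,0,0,0],
])

```text
clock: 14.85
ee_pos: [0.4455, -0.1113, 0.0879]
ee_rot: [0.0, 1.0, -0.0, 0.0]
force: [-1.7, 0.4, -1.7]
grip_width: 0.0263
grasp_force: 59.2
```

>>> apply_moves([
  [0,0,0.004,0,0,0],
  [0,0,0.008,0,0,0],
  [0,0,0.008,0,0,0],
])

```text
clock: 15.22
ee_pos: [0.4455, -0.1113, 0.0878]
ee_rot: [0.0, 1.0, 0.0, 0.0]
force: [-3.8, 0.9, 14.2]
grip_width: 0.0259
grasp_force: 60.7
```

>>> apply_moves([
  [0,0,0,0,0,0],
  [0,0,0,0,0,0],
  [0,0,0,0,0,0],
  [0,0,0,0,0,0],
  [0,0,-0.2,0,0,0],
  [0,0,-0.6,0,0,0],
  [0,0,-0.8,0,0,0],
  [0,0,-0.8,0,0,0],
], jaw=1)

```text
clock: 16.23
ee_pos: [0.4467, -0.1115, 0.1844]
ee_rot: [0.0, 1.0, -0.0, 0.002]
force: [-0.1, 0.5, 0.2]
grip_width: 0.0853
grasp_force: 0.0
```

Run:
```python
from h import *
p,W=chk((.4455,-.112),.064,.061)
print(status.get_obs()['ee_pos'],[knob(W,c)[0] for c in((.358,.290),(.6545,.1515))])
cv2.imwrite('pics/b2.png',cv2.resize(p[160:230,280:370,::-1],(720,560),interpolation=2))
```

```text
scene c [ 0.4461 -0.1099  0.0798] size [0.121 0.123] tilt,z [0.0001 0.0022 0.078 ]
 knob [array([ 0.4459, -0.1089]), np.int64(39), np.float64(0.1095), array([0.0251, 0.0274])]
[ 0.44577742 -0.11124063  0.18323662] [array([0.35827598, 0.29180232]), array([0.65509259, 0.153307  ])]
```

View pics/b2.png

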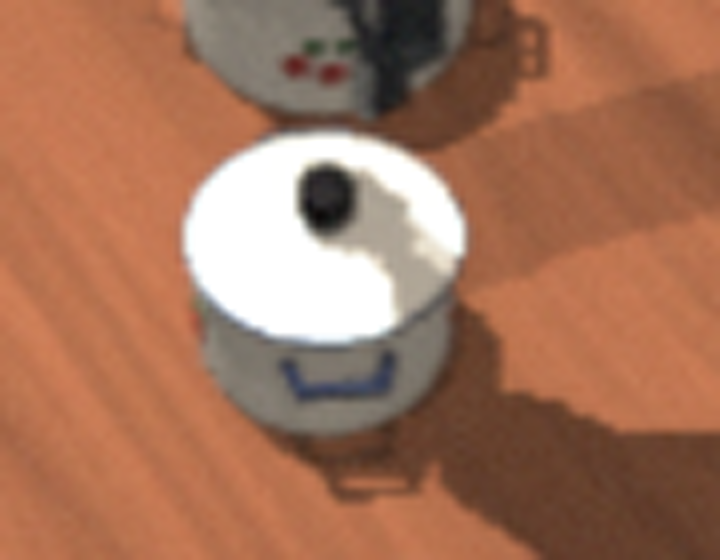

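The small lid is home and level (crop, 325,235). Now the canister lid.

>>> apply_moves([
  [0.09,0.42,0,0,0,0],
  [0.183,0.836,0,0,0,0],
])

```text
clock: 16.52
ee_pos: [0.4225, -0.0101, 0.1817]
ee_rot: [0.001, 1.0, -0.0, -0.001]
force: [0.9, 0.7, 0.3]
grip_width: 0.0854
grasp_force: 0.0
```

>>> apply_moves([
  [0.09,0.42,0,0,0,0],
  [0.183,0.836,0,0,0,0],
])

```text
clock: 16.77
ee_pos: [0.4003, 0.0907, 0.1818]
ee_rot: [0.0, 1.0, -0.0, -0.001]
force: [0.8, 0.0, -0.8]
grip_width: 0.0852
grasp_force: 0.0
```

>>> apply_moves([
  [0.09,0.42,0,0,0,0],
  [0.183,0.836,0,0,0,0],
])

```text
clock: 17.02
ee_pos: [0.3785, 0.1909, 0.1817]
ee_rot: [0.0, 1.0, -0.001, -0.001]
force: [0.4, 0.5, 0.7]
grip_width: 0.0855
grasp_force: 0.0
```

>>> apply_moves([
  [0.09,0.42,0.2,0,0,0],
  [0.183,0.836,0.5,0,0,0],
  [0.183,0.836,0.7,0,0,0],
  [0.183,0.836,0.7,0,0,0],
  [0.183,0.836,0.7,0,0,0],
  [0.183,0.836,0.7,0,0,0],
])

```text
clock: 17.77
ee_pos: [0.3587, 0.2898, 0.0998]
ee_rot: [0.001, 1.0, 0.0, 0.001]
force: [0.3, -1.0, -0.5]
grip_width: 0.0853
grasp_force: 0.0
```

>>> apply_moves([
  [0.003,0.003,0.3,0,0,0],
  [0.003,0.003,0.52,0,0,0],
  [0.003,0.003,0.63,0,0,0],
  [0.003,0.003,0.63,0,0,0],
  [0.003,0.003,0.63,0,0,0],
])

```text
clock: 18.4
ee_pos: [0.3582, 0.2908, 0.0243]
ee_rot: [0.0, 1.0, 0.001, 0.001]
force: [0.2, 0.7, 0.0]
grip_width: 0.0853
grasp_force: 0.0
```

>>> apply_moves([
  [0,0,0,0,0,0],
  [0,0,0,0,0,0],
  [0,0,0,0,0,0],
  [0,0,0,0,0,0],
  [0,0,0,0,0,0],
  [0,0,0,0,0,0],
], jaw=-1)

```text
clock: 19.15
ee_pos: [0.3577, 0.2905, 0.0238]
ee_rot: [0.0, 1.0, 0.0, 0.0]
force: [-1.3, -1.3, 6.4]
grip_width: 0.0265
grasp_force: 58.5
```

>>> apply_moves([
  [0,0,-0.15,0,0,0],
  [0,0,-0.4,0,0,0],
  [0,0,-0.7,0,0,0],
  [0,0,-1,0,0,0],
  [0,0,-1,0,0,0],
  [0,0,-1,0,0,0],
])

```text
clock: 19.9
ee_pos: [0.3571, 0.29, 0.1427]
ee_rot: [0.0, 1.0, -0.0, -0.0]
force: [0.7, -0.6, -2.0]
grip_width: 0.0262
grasp_force: 59.1
```

>>> apply_moves([
  [-0.1,0.08,-0.12,0,0,0],
  [-0.4,0.32,-0.21,0,0,0],
  [-0.723,0.583,-0.21,0,0,0],
])

```text
clock: 20.27
ee_pos: [0.4449, 0.3607, 0.1677]
ee_rot: [0.0, 1.0, -0.0, -0.001]
force: [0.8, -0.2, -1.2]
grip_width: 0.0261
grasp_force: 59.2
```

>>> apply_moves([
  [-0.24,0.2,0,0,0,0],
  [-0.48,0.4,0,0,0,0],
  [-0.723,0.583,0,0,0,0],
  [-0.723,0.583,0,0,0,0],
  [-0.723,0.583,0,0,0,0],
  [-0.723,0.583,0,0,0,0],
])

```text
clock: 21.02
ee_pos: [0.5302, 0.4294, 0.1678]
ee_rot: [0.0, 1.0, -0.001, -0.001]
force: [0.1, -0.2, -1.2]
grip_width: 0.0263
grasp_force: 59.3
```

Run:
```python
from h import *
o=status.get_obs();print(np.round(o['ee_pos'],4),np.round(o['joint_pos'],2))
chk((.531,.43),o['ee_pos'][2]-.024,.049)
```

```text
[0.5302 0.4294 0.1678] [-0.8   0.66  0.09  1.5  -0.06  0.99  0.87]
scene c [0.5343 0.4295 0.1588] size [0.089 0.098] tilt,z [-0.0176 -0.0087  0.1575]
 knob [array([0.535 , 0.4259]), np.int64(71), np.float64(0.1901), array([0.0215, 0.0338])]
```

>>> apply_moves([
  [-0.008,0.008,0.08,0,0,0],
  [-0.008,0.008,0.15,0,0,0],
  [-0.008,0.008,0.22,0,0,0],
  [-0.008,0.008,0.27,0,0,0],
  [-0.008,0.008,0.3,0,0,0],
  [-0.008,0.008,0.315,0,0,0],
  [-0.008,0.008,0.322,0,0,0],
  [-0.008,0.008,0.322,0,0,0],
])

```text
clock: 22.08
ee_pos: [0.5322, 0.4312, 0.1301]
ee_rot: [0.0, 1.0, 0.0, 0.0]
force: [0.0, -0.1, -1.8]
grip_width: 0.0265
grasp_force: 59.3
```

>>> apply_moves([
  [0,0,0.004,0,0,0],
  [0,0,0.008,0,0,0],
  [0,0,0.008,0,0,0],
])

```text
clock: 22.45
ee_pos: [0.5321, 0.4312, 0.129]
ee_rot: [0.0, 1.0, 0.0, 0.0]
force: [0.8, -0.3, -0.9]
grip_width: 0.026
grasp_force: 59.3
```

>>> apply_moves([
  [0,0,0.004,0,0,0],
  [0,0,0.008,0,0,0],
  [0,0,0.008,0,0,0],
])

```text
clock: 22.82
ee_pos: [0.5323, 0.4312, 0.1289]
ee_rot: [0.0, 1.0, 0.0, 0.0]
force: [-2.5, -1.5, 5.3]
grip_width: 0.0262
grasp_force: 60.0
```

Contact; release and retreat.

>>> apply_moves([
  [0,0,0,0,0,0],
  [0,0,0,0,0,0],
  [0,0,0,0,0,0],
  [0,0,0,0,0,0],
  [0,0,-0.2,0,0,0],
  [0,0,-0.6,0,0,0],
  [0,0,-0.8,0,0,0],
  [0,0,-0.8,0,0,0],
], jaw=1)

```text
clock: 23.82
ee_pos: [0.5333, 0.4321, 0.2263]
ee_rot: [0.0, 1.0, 0.002, 0.002]
force: [-0.2, -0.4, 0.2]
grip_width: 0.0853
grasp_force: 0.0
```

Run:
```python
from h import *
p,W=chk((.531,.43),.105,.049)
print(status.get_obs()['ee_pos'])
cv2.imwrite('pics/b3.png',cv2.resize(p[290:370,345:445,::-1],(700,560),interpolation=2))
```

```text
scene c [0.5305 0.4312 0.1199] size [0.1   0.098] tilt,z [-0.0029  0.0026  0.1188]
 knob [array([0.532 , 0.4323]), np.int64(86), np.float64(0.1514), array([0.0266, 0.0254])]
[0.53233861 0.43130501 0.22431184]
```

View pics/b3.png

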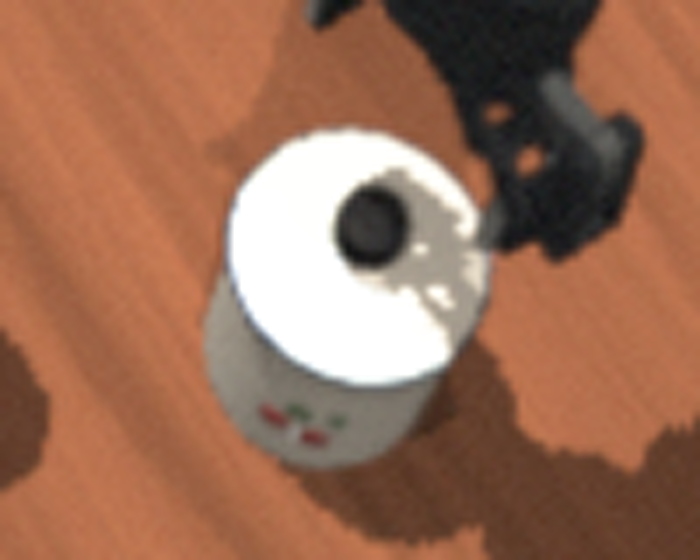

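The canister lid is home (crop, 360,255). Now the mug lid.

>>> apply_moves([
  [-0.17,-0.39,0,0,0,0],
  [-0.339,-0.777,0,0,0,0],
])

```text
clock: 24.12
ee_pos: [0.572, 0.3367, 0.2219]
ee_rot: [-0.0, 1.0, -0.001, -0.001]
force: [0.8, -0.7, 1.3]
grip_width: 0.0853
grasp_force: 0.0
```

>>> apply_moves([
  [-0.17,-0.39,0,0,0,0],
  [-0.339,-0.777,0,0,0,0],
])

```text
clock: 24.38
ee_pos: [0.6129, 0.2426, 0.222]
ee_rot: [0.0, 1.0, -0.001, -0.001]
force: [1.1, 0.1, 0.3]
grip_width: 0.0857
grasp_force: 0.0
```

>>> apply_moves([
  [-0.17,-0.39,0,0,0,0],
  [-0.339,-0.777,0.1,0,0,0],
  [-0.339,-0.777,0.5,0,0,0],
  [-0.339,-0.777,0.85,0,0,0],
  [-0.339,-0.777,0.85,0,0,0],
  [-0.339,-0.777,0.85,0,0,0],
  [-0.339,-0.777,0.85,0,0,0],
])

```text
clock: 25.25
ee_pos: [0.6553, 0.1517, 0.1241]
ee_rot: [0.0, 1.0, 0.0, 0.002]
force: [-0.3, -0.2, 0.4]
grip_width: 0.0851
grasp_force: 0.0
```

>>> apply_moves([
  [0.005,0,0.3,0,0,0],
  [0.005,0,0.6,0,0,0],
  [0.005,0,0.83,0,0,0],
  [0.005,0,0.83,0,0,0],
  [0.005,0,0.83,0,0,0],
])

```text
clock: 25.88
ee_pos: [0.6549, 0.1517, 0.0245]
ee_rot: [0.0, 1.0, 0.0, 0.002]
force: [0.3, 0.1, -0.3]
grip_width: 0.0851
grasp_force: 0.0
```

>>> apply_moves([
  [0,0,0,0,0,0],
  [0,0,0,0,0,0],
  [0,0,0,0,0,0],
  [0,0,0,0,0,0],
  [0,0,0,0,0,0],
  [0,0,0,0,0,0],
], jaw=-1)

```text
clock: 26.62
ee_pos: [0.6539, 0.1515, 0.023]
ee_rot: [0.0, 1.0, 0.0, 0.0]
force: [-1.4, 0.2, 5.9]
grip_width: 0.026
grasp_force: 58.9
```

>>> apply_moves([
  [0,0,-0.15,0,0,0],
  [0,0,-0.4,0,0,0],
  [0,0,-0.7,0,0,0],
  [0,0,-0.95,0,0,0],
  [0,0,-0.95,0,0,0],
  [0,0,-0.95,0,0,0],
])

```text
clock: 27.38
ee_pos: [0.6528, 0.1512, 0.136]
ee_rot: [0.0, 1.0, -0.0, -0.0]
force: [0.9, -0.6, -1.4]
grip_width: 0.0263
grasp_force: 59.1
```

>>> apply_moves([
  [0,-0.3,0,0,0,0],
  [0,-0.6,0,0,0,0],
  [0.006,-0.883,0,0,0,0],
])

```text
clock: 27.75
ee_pos: [0.6514, 0.044, 0.1348]
ee_rot: [0.0, 1.0, -0.0, -0.001]
force: [-0.6, -0.1, -0.6]
grip_width: 0.0262
grasp_force: 59.1
```

>>> apply_moves([
  [0,-0.3,0,0,0,0],
  [0,-0.6,0,0,0,0],
  [0.006,-0.883,0,0,0,0],
])

```text
clock: 28.12
ee_pos: [0.6506, -0.0619, 0.1348]
ee_rot: [0.001, 1.0, -0.0, -0.001]
force: [0.9, 0.1, 0.1]
grip_width: 0.0262
grasp_force: 59.1
```

>>> apply_moves([
  [0,-0.3,0,0,0,0],
  [0,-0.6,0,0,0,0],
  [0.006,-0.883,0,0,0,0],
  [0.006,-0.883,0,0,0,0],
  [0.006,-0.883,0,0,0,0],
  [0.006,-0.883,0,0,0,0],
])

```text
clock: 28.88
ee_pos: [0.6509, -0.1645, 0.1358]
ee_rot: [-0.001, 1.0, 0.001, -0.0]
force: [0.3, -0.0, -0.9]
grip_width: 0.0262
grasp_force: 59.1
```

Run:
```python
from h import *
o=status.get_obs();print(np.round(o['ee_pos'],4),np.round(o['joint_pos'],2))
chk((.651,-.167),o['ee_pos'][2]-.023,.039)
```

```text
[ 0.6509 -0.1645  0.1358] [ 0.09  0.68  0.14  1.55 -0.11  0.92  1.84]
scene c [ 0.6519 -0.1618  0.1284] size [0.078 0.076] tilt,z [ 0.0048 -0.0029  0.1264]
 knob [array([ 0.6607, -0.1605]), np.int64(19), np.float64(0.1582), array([0.0183, 0.037 ])]
```

>>> apply_moves([
  [0,-0.009,0.1,0,0,0],
  [0,-0.009,0.2,0,0,0],
  [0,-0.009,0.27,0,0,0],
  [0,-0.009,0.33,0,0,0],
  [0,-0.009,0.365,0,0,0],
  [0,-0.009,0.38,0,0,0],
  [0,-0.009,0.385,0,0,0],
  [0,-0.009,0.385,0,0,0],
])

```text
clock: 29.92
ee_pos: [0.6512, -0.1677, 0.0905]
ee_rot: [0.0, 1.0, -0.0, 0.0]
force: [0.8, -0.1, -0.3]
grip_width: 0.0259
grasp_force: 59.1
```

>>> apply_moves([
  [0,0,0.004,0,0,0],
  [0,0,0.008,0,0,0],
  [0,0,0.008,0,0,0],
])

```text
clock: 30.3
ee_pos: [0.651, -0.1676, 0.0892]
ee_rot: [0.0, 1.0, 0.0, 0.0]
force: [0.2, 0.1, -0.4]
grip_width: 0.026
grasp_force: 59.1
```

>>> apply_moves([
  [0,0,0.004,0,0,0],
  [0,0,0.008,0,0,0],
  [0,0,0.008,0,0,0],
])

```text
clock: 30.68
ee_pos: [0.6513, -0.1678, 0.089]
ee_rot: [0.0, 1.0, -0.0, 0.0]
force: [-0.9, 0.4, 5.9]
grip_width: 0.0258
grasp_force: 59.7
```

>>> apply_moves([
  [0,0,0,0,0,0],
  [0,0,0,0,0,0],
  [0,0,0,0,0,0],
  [0,0,0,0,0,0],
  [0,0,-0.2,0,0,0],
  [0,0,-0.6,0,0,0],
  [0,0,-1,0,0,0],
  [0,0,-1,0,0,0],
], jaw=1)

```text
clock: 31.68
ee_pos: [0.6538, -0.1685, 0.2131]
ee_rot: [0.001, 1.0, -0.001, 0.004]
force: [-0.3, -1.0, -0.5]
grip_width: 0.0853
grasp_force: 0.0
```

>>> apply_moves([
  [0.4,0.4,-0.3,0,0,0],
  [0.8,0.8,-0.6,0,0,0],
  [0.9,0.9,-0.6,0,0,0],
  [0.9,0.9,-0.6,0,0,0],
])

```text
clock: 32.17
ee_pos: [0.5418, -0.0568, 0.2807]
ee_rot: [-0.002, 1.0, 0.001, 0.0]
force: [0.7, -0.1, 0.2]
grip_width: 0.0853
grasp_force: 0.0
```

Run:
```python
from h import *
for c,z,r in(((.651,-.167),.066,.039),((.531,.43),.105,.049),((.4455,-.112),.064,.061),((.338,-.295),.082,.075)): p,W=chk(c,z,r)
cv2.imwrite('pics/end.png',cv2.resize(p[100:380,180:460,::-1],(600,600),interpolation=2))
```

```text
scene c [ 0.6523 -0.1654  0.0811] size [0.077 0.077] tilt,z [-0.0034  0.0018  0.0799]
 knob [array([ 0.6514, -0.1653]), np.int64(43), np.float64(0.1113), array([0.0271, 0.0274])]
scene c [0.5303 0.4314 0.1201] size [0.101 0.099] tilt,z [ 0.0048 -0.0024  0.1188]
 knob [array([0.5325, 0.4324]), np.int64(90), np.float64(0.1518), array([0.0256, 0.0252])]
scene c [ 0.4458 -0.1097  0.0798] size [0.123 0.126] tilt,z [0.0035 0.0033 0.0779]
 knob [array([ 0.4465, -0.1089]), np.int64(41), np.float64(0.1101), array([0.0236, 0.0266])]
scene c [ 0.3235 -0.2938  0.0979] size [0.123 0.147] tilt,z [ 0.0282 -0.0194  0.0967]
 knob [array([ 0.3371, -0.2931]), np.int64(29), np.float64(0.1273), array([0.0261, 0.0274])]
```

View pics/end.png

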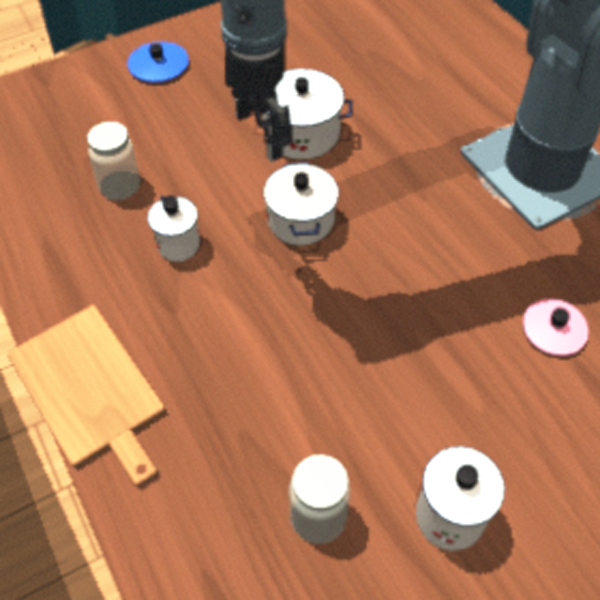

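All four lids are home and level: mug (173,215), small pot (301,200), big pot (305,100, partly hidden by the gripper but checked earlier) and canister (462,488). The jars, the blue lid and the pink lid are untouched, so I hand in.

```bash
python3 -c "
from bench import job_done
print(job_done())"
```

```text
the job is handed in; nothing more can be done
None
```

The job is handed in at about 32 s on the robot clock: all four white lids are on their own vessels, level and fully home, with the jars and the blue and pink look-alike lids left alone.

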